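# Stroke-test the plunger dispensers and reject the one that binds

### The job

Test the three dispensers standing in the steel block by pushing each plunger gently down through its stroke, never with more than 20 N on a cap: two run freely and must be left in the block with their plungers fully home; one gets stiff part way. As soon as that one's resistance clearly rises stop pushing it, take it out by its barrel with the plunger left where it bound, and leave it standing upright in the empty aluminium reject tray, without disturbing the bin, bottle or wrench.

Things in the scene. Friction and masses are not known exactly. Their poses are not given: they have to be found in the camera images.
- block: dark steel test block fixed to the bench, 75 x 250 x 50 mm (x, y, z); origin at the centre of its underside; along its y axis lie three round sockets at y = -85, 0 and +85 mm, 35 mm across and 40 mm deep (socket floor 10 mm above the bench)
- tray: shallow square aluminium reject tray fixed to the bench, 140 x 140 mm, walls 4 mm thick and 30 mm high, floor 4 mm thick; empty; origin at the centre of its underside
- unit1: empty grease dispenser standing loose in a socket, foot on the socket floor: plain steel barrel 32 mm across, 110 mm tall (70 mm show), black collar at its top, flat foot, 0.25 to 0.4 kg in all; origin at the centre of its foot, z axis up the barrel. The three look alike; exactly one binds. Grip by the barrel, just below its top
- cap1: round black thumb cap, 26 mm across, 6 mm thick, on the plunger rod (11 mm) of unit1; origin at the centre of its flat top, the place to push straight down. It lies 148 mm above the unit's foot with the plunger out, 118 mm when home. Bears 20 N at most, squeezing included: do not grip by it
- plunger1 (a joint): how far in the plunger of unit1 is, m: 0 out, 0.030 fully home (a springy stop, 5 to 10 N/mm; cap 2 mm above the barrel); starts at 0 to 0.006. A sound one slides at a steady 3 to 4 N up to the stop. The binding one slides so at first; from about 16 mm in, resistance climbs 2 N per mm. Either stays about where it is let go
- unit2: empty grease dispenser standing loose in a socket, foot on the socket floor: plain steel barrel 32 mm across, 110 mm tall (70 mm show), black collar at its top, flat foot, 0.25 to 0.4 kg in all; origin at the centre of its foot, z axis up the barrel. The three look alike; exactly one binds. Grip by the barrel, just below its top
- cap2: round black thumb cap, 26 mm across, 6 mm thick, on the plunger rod (11 mm) of unit2; origin at the centre of its flat top, the place to push straight down. It lies 148 mm above the unit's foot with the plunger out, 118 mm when home. Bears 20 N at most, squeezing included: do not grip by it
- plunger2 (a joint): how far in the plunger of unit2 is, m: 0 out, 0.030 fully home (a springy stop, 5 to 10 N/mm; cap 2 mm above the barrel); starts at 0 to 0.006. A sound one slides at a steady 3 to 4 N up to the stop. The binding one slides so at first; from about 16 mm in, resistance climbs 2 N per mm. Either stays about where it is let go
- unit3: empty grease dispenser standing loose in a socket, foot on the socket floor: plain steel barrel 32 mm across, 110 mm tall (70 mm show), black collar at its top, flat foot, 0.25 to 0.4 kg in all; origin at the centre of its foot, z axis up the barrel. The three look alike; exactly one binds. Grip by the barrel, just below its top
- cap3: round black thumb cap, 26 mm across, 6 mm thick, on the plunger rod (11 mm) of unit3; origin at the centre of its flat top, the place to push straight down. It lies 148 mm above the unit's foot with the plunger out, 118 mm when home. Bears 20 N at most, squeezing included: do not grip by it
- plunger3 (a joint): how far in the plunger of unit3 is, m: 0 out, 0.030 fully home (a springy stop, 5 to 10 N/mm; cap 2 mm above the barrel); starts at 0 to 0.006. A sound one slides at a steady 3 to 4 N up to the stop. The binding one slides so at first; from about 16 mm in, resistance climbs 2 N per mm. Either stays about where it is let go
- parts_bin: yellow plastic bin, 120 x 220 x 60 mm, open, on the bench beyond the block; a bystander; origin under its centre
- spray_bottle: white plastic bottle, 64 mm across, 190 mm tall, red cap; a bystander; origin under its centre
- wrench: steel wrench 180 mm long lying flat; a bystander; origin under its middle
Mind the look-alikes: they are no part of the job. Leave any brown or red look-alike of the unit2 alone.

How it is judged:
At the end, for the whole second after the job is handed in: One dispenser stands upright (within 0.12 rad), at rest, on the floor of the reject tray, its plunger pushed in to where it bound (13 to 26 mm); the other two stand in block sockets with their plungers home (pushed in more than 27.5 mm of 30) (((x of unit1 in the frame of tray between -0.055 and 0.055 m and y of unit1 in the frame of tray between -0.055 and 0.055 m and z of unit1 in the frame of tray between -0.002 and 0.012 m and angle between unit1's own z axis and vertical below 0.12 rad and linear speed of unit1 below 0.02 m/s and value of joint plunger1 between 0.013 and 0.026 m and value of joint each of plunger2, plunger3 above 0.0275 m and z of each of unit2, unit3 in the frame of block below 0.014 m and horizontal distance between each of unit2, unit3 and block below 0.1 m and angle between each of unit2, unit3's own z axis and vertical below 0.08 rad) or (x of unit2 in the frame of tray between -0.055 and 0.055 m and y of unit2 in the frame of tray between -0.055 and 0.055 m and z of unit2 in the frame of tray between -0.002 and 0.012 m and angle between unit2's own z axis and vertical below 0.12 rad and linear speed of unit2 below 0.02 m/s and value of joint plunger2 between 0.013 and 0.026 m and value of joint each of plunger1, plunger3 above 0.0275 m and z of each of unit1, unit3 in the frame of block below 0.014 m and horizontal distance between each of unit1, unit3 and block below 0.1 m and angle between each of unit1, unit3's own z axis and vertical below 0.08 rad) or (x of unit3 in the frame of tray between -0.055 and 0.055 m and y of unit3 in the frame of tray between -0.055 and 0.055 m and z of unit3 in the frame of tray between -0.002 and 0.012 m and angle between unit3's own z axis and vertical below 0.12 rad and linear speed of unit3 below 0.02 m/s and value of joint plunger3 between 0.013 and 0.026 m and value of joint each of plunger1, plunger2 above 0.0275 m and z of each of unit1, unit2 in the frame of block below 0.014 m and horizontal distance between each of unit1, unit2 and block below 0.1 m and angle between each of unit1, unit2's own z axis and vertical below 0.08 rad))); the robot touches nothing.
It fails at once if a cap is pressed or squeezed with more than 20 N (contact force between any of the fingers, the arm and cap1 above 20 N or contact force between any of the fingers, the arm and cap2 above 20 N or contact force between any of the fingers, the arm and cap3 above 20 N).
It fails at once if the bin, bottle or wrench is moved more than 20 mm (distance of any of parts_bin, spray_bottle, wrench from where it was at the start of the episode above 0.02 m).
It also fails if it takes over 64 s, if anything falls off the work surface, if the arm or the gripper's body presses on something with over 40 N, if the wrist force passes 120 N, or if a joint passes its speed limit or range.

### The arm

A 7-joint arm with a two-finger parallel gripper is mounted at the origin on the work surface. World frame = base frame: x ahead of the robot, y to its left, z up, the work surface at z = 0. Lengths are in m, angles in rad, forces in N, time in s.
With the tool pointing down it reaches from about 0.425 to 0.925 m from the base axis. Payload 6.8 kg.
Tool frame: the origin (TCP) lies between the finger pads; the fingertips stand 17 mm ahead of it and the grasp point (between the pads) lies 2 mm behind it; z points along the fingers, y is the direction in which the jaws open and shut (so a half turn about z gives the same grasp; the last joint's range is limited). The gripper opens to 85 mm and grips with 20 to 120 N. Pads are 22 mm wide; open, the fingers measure 114 mm over their backs; the gripper's body (76 mm by 85 mm) begins 54 mm behind the grasp point. The pads swing forward as they close: fully open they stand 13 mm farther back than shut.
Start: joints at [-1.299, 0.477, 0.022, 1.555, -0.011, 1.109, -0.083], TCP at [0.25, 0.627, 0.248] pointing down, gripper open.
Joint ranges: [-2.96, 2.96], [-0.34, 2.1], [-1.41, 1.46], [0.24, 2.44], [-1.37, 4.51], [0.17, 1.92], [-2.96, 2.96]. Speed limits (rad/s): [2.39, 2.39, 3.14, 3.14, 3.14, 3.14, 3.14].

### API

Orientations are given as a unit quaternion [w, x, y, z].
In Python, from station import bot gives the robot as it stands. The module is installed in compiled form; this text tells all that it offers.
- The arm moves only by the tool carry_out, never from a script. Its argument "moves" is a list of rows, each a list of 3 entries, a list of its own where there are three numbers: the turn, a rotation vector about the tool's x, y, z in degrees, then the shift along the tool's x, y, z in cm, then the finger opening in cm, from 0 to 8.54. A call has 1 to 5 rows; each row is the pose to reach, as a shift and turn from the pose commanded when the call began, along the tool's axes at that moment; what a row does not reach only later rows make up. A row lasts 1/8 s, in which the tool goes at most 62.5 mm and 10.7 degrees, less where a joint would pass 70% of its speed; a pose out of reach is approached as far as the arm can. A call with a gripper value outside its range is refused whole. The fingers move at their own pace and stop on an object; "newtons" is the grip in N (left out, the last holds). Time passes only in rows, so rows that repeat a pose let the fingers close. It gives the time, the measured TCP pose, the force and the opening at its end, in the units of the state.
- bot.get_obs(): the state, without advancing time (a new reading comes with each control period).
- bot.read_camera(name): name is "scene" or "top" or "wrist"; returns the picture (480x640x3 uint8, red, green, blue); there is no depth.
- bot.camera_info(name): a dict with "vertical_fov" (degrees; the focal length in pixels is half the picture's height over the tangent of half this angle, whatever the lens; pixels are square), "cx", "cy" (the principal point, pixels), "position" and "attitude" of the camera in the world. Camera axes: x right, y up, looking along -z (the intrinsics and any distortion apply to the point x, -y, -z); pixel columns grow to the right and rows downward; lengths in m; the calibration is good to about 2 mm. The wrist camera is an equidistant fisheye: a pixel r from the principal point sees the ray r / f radians off the axis. A picture is of the moment at which its call begins: read the wrist's pose just before it. camera_info takes no time and is no camera call; for the wrist camera it gives the pose at the moment of the call.
- bot.hand_in(): hands the job in, once; it reports no verdict.
Trained networks look in the newest picture that a camera, given by its name, has taken for a name from the list of things; names that differ only in an ending like _2 or _b are one class to them, and where a whole thing is asked for, a point or a joint stands for the part that bears it (a point fixed in the world has none). Each returns a list of dicts, best first, with "score" (0 to 1); they miss things now and then, are a little off and sometimes report something else, mostly with a low value. They report only what shows in the picture. A call takes as long as a camera call. They do not tell look-alikes from the thing itself.
- bot.silhouettes(label, camera): "region" (480x640 bool, what is visible of it) and "location" ([column, row] in pixels, amid what is visible of it).
The state is a dict: "t": time; "q": joint angles; "joint_vel": joint speeds; "joint_torque": joint torques, N m; "eef_pos": TCP position; "tool_rot": TCP orientation; "contact_force": force on the tool from outside, world axes, zero at the start; "torque": the same for the moment, N m; "gripper_width": opening from 0.0 (shut) to 1.0 (fully open).
Only numpy, scipy, OpenCV 4.12 (cv2) and the standard library are available. Lean on these libraries where they do the work, as an engineer would, in place of code of your own. Each camera call takes 0.05 s, during which the arm holds its last target. There are 200 camera calls.

## Working session

There is one attempt and no reset: what is moved stays moved. The work goes in short steps, Python scripts to look and compute and a tool call to move; the robot and the scene stay as the last step left them, time stands still between calls to the robot, and variables do not carry over. Pictures are saved under pics/ and viewed, about 8 in all and at most 12, crops included, and the job is handed in when it is done.

Besides the shell and the picture viewer there is one more tool, called after "Call:" as name(argument=value, ...), one argument or row to a line, values as JSON. carry_out: Moves the arm, as the interface text tells. Its arguments: {"type":"object","properties":{"moves":{"type":"array"},"newtons":{"type":"number"}},"required":["moves"]}

```bash
mkdir -p pics
cat > h.py <<'E'
import numpy as np, cv2
from scipy.spatial.transform import Rotation as R
from station import bot
def RQ(q): return R.from_quat([q[1],q[2],q[3],q[0]])
def att(a):
    a=np.array(a,float); return R.from_matrix(a) if a.shape==(3,3) else RQ(a)
def ray(ci,px,fish=False):
    f=240/np.tan(np.radians(ci['vertical_fov'])/2)
    u=(px[0]-ci['cx']);v=(px[1]-ci['cy'])
    if fish:
        r=np.hypot(u,v);th=r/f;d=np.array([np.sin(th)*u/max(r,1e-9),-np.sin(th)*v/max(r,1e-9),-np.cos(th)])
    else: d=np.array([u/f,-v/f,-1.])
    return np.array(ci['position']),att(ci['attitude']).apply(d/np.linalg.norm(d))
def proj(ci,p,fish=False):
    f=240/np.tan(np.radians(ci['vertical_fov'])/2)
    c=att(ci['attitude']).inv().apply(np.array(p)-np.array(ci['position']))
    x,y,z=c[0],-c[1],-c[2]
    if fish:
        r=np.hypot(x,y);th=np.arctan2(r,z);s=f*th/max(r,1e-9);return np.array([ci['cx']+s*x,ci['cy']+s*y])
    return np.array([ci['cx']+f*x/z,ci['cy']+f*y/z])
def tri(rays):
    A=np.zeros((3,3));b=np.zeros(3)
    for o,d in rays:
        M=np.eye(3)-np.outer(d,d);A+=M;b+=M@o
    return np.linalg.solve(A,b)
def atz(r,z): o,d=r; return o+d*(z-o[2])/d[2]
def save(n,im): cv2.imwrite('pics/'+n,im[:,:,::-1])
E
python3 - <<'E'
from h import *
np.set_printoptions(precision=3,suppress=True)
print(bot.get_obs())
for c in('scene','top','wrist'):
    ci=bot.camera_info(c);print(c,ci)
    im=bot.read_camera(c); save(c+'0.png',im)
    for l in('unit1','cap1','tray','block','parts_bin','spray_bottle','wrench'):
        for s in bot.silhouettes(l,c):
            rr=s['region'];ys,xs=np.where(rr)
            loc=np.array(s['location'],float)
            print(l,round(s['score'],2),loc.round(0),rr.sum(),(xs.min(),xs.max(),ys.min(),ys.max()),atz(ray(ci,loc,c=='wrist'),{'unit1':.08,'cap1':.155,'tray':.01,'block':.05}.get(l,.03)))
E
```

```text
{'t': 0.0, 'q': array([-1.299,  0.478,  0.022,  1.556, -0.012,  1.109, -0.083]), 'joint_vel': array([ 0.001, -0.   , -0.001, -0.001, -0.002,  0.   , -0.001]), 'joint_torque': array([ -0.002, -59.644,   1.607, -28.12 ,   0.012,   0.009,   0.   ]), 'eef_pos': array([0.25 , 0.626, 0.247]), 'tool_rot': array([-0.   ,  0.189,  0.982, -0.001]), 'contact_force': array([-0.244,  0.039, -0.455]), 'torque': array([-0.009,  0.025,  0.015]), 'gripper_width': 1.0020836101526553}
scene {'vertical_fov': 49.18981354223247, 'cx': 327.3288585679075, 'cy': 248.08741277230322, 'position': array([1.23 , 0.089, 1.189]), 'attitude': array([0.626, 0.179, 0.213, 0.729])}
unit1 0.85 [401. 255.] 404 (np.int64(394), np.int64(410), np.int64(237), np.int64(270)) [0.532 0.16  0.08 ]
unit1 0.68 [436. 261.] 393 (np.int64(427), np.int64(445), np.int64(248), np.int64(279)) [0.536 0.247 0.08 ]
unit1 0.68 [365. 246.] 383 (np.int64(361), np.int64(375), np.int64(228), np.int64(261)) [0.519 0.069 0.08 ]
unit1 0.65 [355. 303.] 465 (np.int64(349), np.int64(363), np.int64(284), np.int64(321)) [0.678 0.064 0.08 ]
unit1 0.63 [3
[... 3388 characters left out ...]
5), np.int64(239), np.int64(237), np.int64(252)) [0.57  0.258 0.03 ]
wrench 0.87 [466. 306.] 444 (np.int64(451), np.int64(473), np.int64(284), np.int64(341)) [ 0.37  -0.452  0.03 ]
wrist {'vertical_fov': 65.70646984690485, 'cx': 326.4448727422203, 'cy': 240.24505063688687, 'position': array([0.176, 0.656, 0.374]), 'attitude': array([ 0.818, -0.129, -0.087,  0.554])}
tray 0.83 [ 25. 462.] 330 (np.int64(13), np.int64(37), np.int64(451), np.int64(475)) [ 0.528 -0.239  0.01 ]
block 0.76 [153. 463.] 1594 (np.int64(126), np.int64(182), np.int64(444), np.int64(479)) [0.504 0.242 0.05 ]
spray_bottle 0.72 [248. 417.] 167 (np.int64(238), np.int64(263), np.int64(416), np.int64(427)) [0.465 0.432 0.03 ]
```

Run:
```python
from h import *
np.set_printoptions(precision=4,suppress=True)
s=cv2.imread('pics/scene0.png');t=cv2.imread('pics/top0.png')
a=cv2.resize(s[180:340,220:540],(800,400),interpolation=2)
b=cv2.resize(t[140:290,200:420][:,:],(800,545),interpolation=2)[:,:]
cv2.imwrite('pics/a.png',a);cv2.imwrite('pics/b.png',b)
cs,ct=bot.camera_info('scene'),bot.camera_info('top')
def c(l,cam): 
    return [np.array([(np.where(s['region'])[1].mean()),np.where(s['region'])[0].mean()]) for s in bot.silhouettes(l,cam)]
S=c('cap1','scene');T=c('cap1','top')
for p in S:
    for q in T:
        r=[ray(cs,p),ray(ct,q)];X=tri(r)
        e=np.linalg.norm(proj(cs,X)-p)+np.linalg.norm(proj(ct,X)-q)
        if e<6: print(p,q,X,e)
```

```text
[369.5432 232.6296] [287.9322 250.5254] [0.5234 0.0766 0.1501] 0.08755626534598479
[404.8222 241.7333] [261.2857 208.5   ] [0.617  0.1474 0.2695] 5.266625543932371
[357.2667 289.1905] [292.     199.1017] [0.6751 0.0656 0.1428] 0.4369198465319032
[439.8229 252.6458] [228.7941 241.0882] [0.5528 0.2448 0.1466] 0.24381716041224977
```

View pics/a.png

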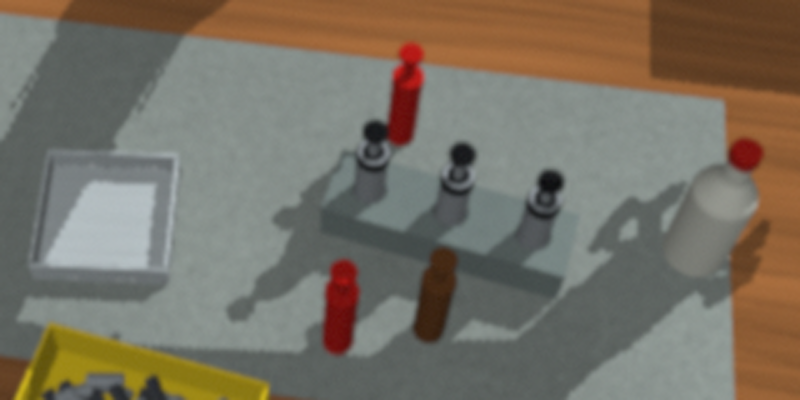

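View pics/b.png

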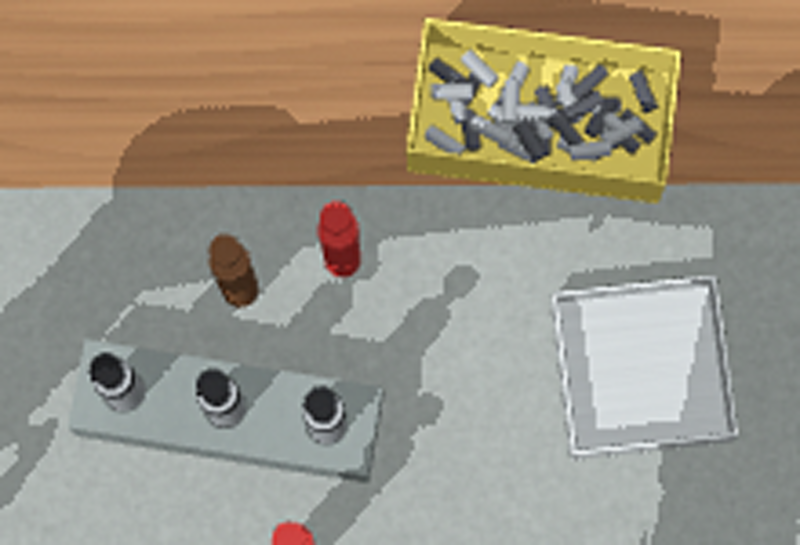

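Targets: the three steel units with black caps in the block, at scene pixels (369,244), (403,254) and (438,262). Look-alikes: red at (382,217), red at (355,303) and brown at (390,301), all standing outside the block. I'll leave those alone and move over the middle unit for a close look.

Call:
carry_out(
  moves=[
    [[0,0,0],[-4.4,-3.3,0],0],
    [[0,0,0],[-8.9,-6.6,0],0],
    [[0,0,0],[-13.4,-9.9,0],0],
    [[0,0,0],[-17.9,-13.2,0],0],
    [[0,0,0],[-22.4,-16.5,0],0],
  ],
  newtons=40,
)

```text
t: 1.92
eef_pos: [0.398, 0.3891, 0.2486]
tool_rot: [0.0, 0.189, 0.982, 0.0]
contact_force: [0.8, 0.5, 0.2]
gripper_width: -0.0
```

Call:
carry_out(
  moves=[
    [[0,0,0],[-4.4,-3.3,0],0],
    [[0,0,0],[-8.9,-6.6,0],0],
    [[0,0,0],[-13.4,-9.9,0],0],
    [[0,0,0],[-17.9,-13.0,0],0],
    [[0,0,0],[-21.6,-16.1,0],0],
  ],
)

```text
t: 2.55
eef_pos: [0.5392, 0.1591, 0.2486]
tool_rot: [0.0, 0.189, 0.982, 0.0]
contact_force: [0.1, -0.4, 0.2]
gripper_width: -0.0
```

```bash
cat > look.py <<'E'
from h import *
import sys
np.set_printoptions(precision=4,suppress=True)
def look(n,labels=('cap1','unit1','tray','block')):
    ci=bot.camera_info('wrist');o=bot.get_obs();im=bot.read_camera('wrist');save(n,im)
    print(o['t'],o['eef_pos'],o['contact_force'],o['tool_rot'],ci['position'],ci['attitude'])
    for l in labels:
        for s in bot.silhouettes(l,'wrist'):
            ys,xs=np.where(s['region']);m=np.array([xs.mean(),ys.mean()])
            print(l,round(s['score'],2),m.round(1),len(xs),xs.min(),xs.max(),ys.min(),ys.max(),atz(ray(ci,m,True),{'cap1':.155,'unit1':.08,'tray':.01,'block':.05}[l]))
if __name__=='__main__': look(sys.argv[1])
E
python3 look.py w1.png
```

```text
2.55 [0.5392 0.1591 0.2486] [ 0.104  -0.4405  0.2067] [0.0004 0.1891 0.9819 0.0002] [0.4645 0.1883 0.3742] [ 0.8181 -0.1293 -0.0878  0.5535]
cap1 0.92 [171.5 114.7] 1143 153 190 96 133 [0.4202 0.1039 0.155 ]
cap1 0.88 [202.  274.5] 1108 183 221 256 293 [0.522  0.0759 0.155 ]
cap1 0.6 [325.3 251. ] 1251 305 345 232 270 [0.537  0.1587 0.155 ]
cap1 0.59 [453.2 221.4] 1130 435 471 203 240 [0.5489 0.2414 0.155 ]
unit1 0.92 [325.6 232. ] 2823 303 348 192 269 [0.5463 0.155  0.08  ]
unit1 0.88 [436.2 207.6] 2999 399 472 174 241 [0.5608 0.2487 0.08  ]
unit1 0.88 [218.7 253.3] 3134 183 254 213 294 [0.5295 0.0618 0.08  ]
unit1 0.77 [195.7 115.5] 3148 152 242 94 137 [0.4154 0.0942 0.08  ]
unit1 0.58 [364.7 312.2] 1301 344 383 281 353 [0.6296 0.1597 0.08  ]
unit1 0.46 [575.8 103.8] 7413 511 639 67 140 [0.5165 0.4119 0.08  ]
tray 0.84 [ 96.1 328.5] 8694 33 160 262 388 [ 0.575  -0.1869  0.01  ]
block 0.8 [326.9 200.5] 15890 187 461 142 269 [0.5279 0.1635 0.05  ]
block 0.35 [218.7 253.2] 3149 184 253 213 293 [0.536  0.0489 0.05  ]
```

View pics/w1.png

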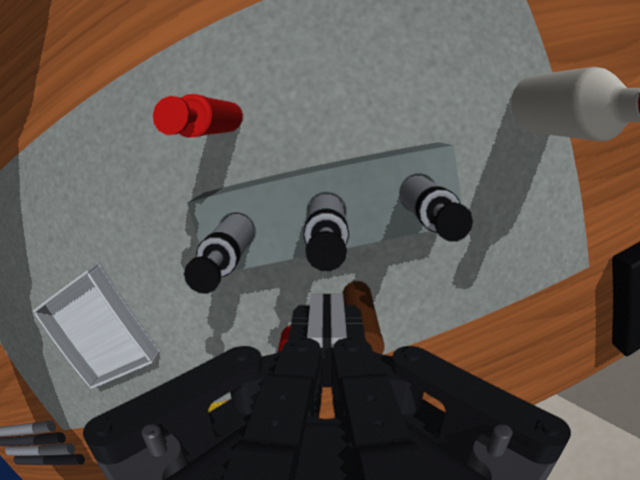

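The wrist view shows the three black caps at (202,274), (325,251) and (453,221). The red look-alike is at (172,115) and the brown one behind the fingers at (365,312). Now over the middle cap, I'll start lowering onto it.

Call:
carry_out(
  moves=[
    [[0,0,0],[0,0,3.5],0],
    [[0,0,0],[0,0,5.5],0],
    [[0,0,0],[0,0,6.8],0],
    [[0,0,0],[0,0,6.8],0],
  ],
)

```text
t: 3.3
eef_pos: [0.5372, 0.1619, 0.1797]
tool_rot: [-0.001, 0.188, 0.982, -0.0]
contact_force: [0.3, 0.7, 0.3]
gripper_width: -0.002
```

Call:
carry_out(
  moves=[
    [[0,0,0],[0,0,0.3],0],
    [[0,0,0],[0,0,0.6],0],
    [[0,0,0],[0,0,0.9],0],
    [[0,0,0],[0,0,1.2],0],
  ],
)

```text
t: 3.8
eef_pos: [0.5385, 0.1612, 0.1687]
tool_rot: [0.0, 0.189, 0.982, 0.0]
contact_force: [0.4, -0.3, 2.8]
gripper_width: 0.001
```

Call:
carry_out(
  moves=[
    [[0,0,0],[0,0,0.3],0],
    [[0,0,0],[0,0,0.6],0],
    [[0,0,0],[0,0,0.8],0],
    [[0,0,0],[0,0,1.0],0],
  ],
)

```text
t: 4.3
eef_pos: [0.5381, 0.161, 0.1582]
tool_rot: [0.0, 0.189, 0.982, 0.0]
contact_force: [0.3, 1.1, 3.3]
gripper_width: 0.0
```

Call:
carry_out(
  moves=[
    [[0,0,0],[0,0,0.1],0],
    [[0,0,0],[0,0,0.2],0],
    [[0,0,0],[0,0,0.3],0],
  ],
)

```text
t: 4.68
eef_pos: [0.5381, 0.161, 0.1553]
tool_rot: [0.0, 0.189, 0.982, 0.0]
contact_force: [0.3, 0.6, 2.9]
gripper_width: 0.002
```

Call:
carry_out(
  moves=[
    [[0,0,0],[0,0,0.1],0],
    [[0,0,0],[0,0,0.2],0],
    [[0,0,0],[0,0,0.3],0],
  ],
)

```text
t: 5.05
eef_pos: [0.538, 0.161, 0.1522]
tool_rot: [0.0, 0.189, 0.982, 0.0]
contact_force: [0.6, 1.0, 2.2]
gripper_width: 0.002
```

Call:
carry_out(
  moves=[
    [[0,0,0],[0,0,0.15],0],
    [[0,0,0],[0,0,0.3],0],
    [[0,0,0],[0,0,0.45],0],
  ],
)

```text
t: 5.42
eef_pos: [0.538, 0.161, 0.1477]
tool_rot: [-0.0, 0.189, 0.982, 0.0]
contact_force: [1.6, -0.1, 1.6]
gripper_width: -0.0
```

Call:
carry_out(
  moves=[
    [[0,0,0],[0,0,0.05],0],
    [[0,0,0],[0,0,0.1],0],
  ],
)

```text
t: 5.68
eef_pos: [0.538, 0.161, 0.1468]
tool_rot: [-0.0, 0.189, 0.982, 0.0]
contact_force: [-0.1, 1.2, 2.8]
gripper_width: 0.0
```

Call:
carry_out(
  moves=[
    [[0,0,0],[0,0,0.05],0],
    [[0,0,0],[0,0,0.1],0],
    [[0,0,0],[0,0,0.1],0],
  ],
)

```text
t: 6.05
eef_pos: [0.538, 0.161, 0.1457]
tool_rot: [-0.0, 0.189, 0.982, -0.0]
contact_force: [0.1, 0.1, 2.8]
gripper_width: 0.002
```

Call:
carry_out(
  moves=[
    [[0,0,0],[0,0,0.05],0],
    [[0,0,0],[0,0,0.05],0],
  ],
)

```text
t: 6.3
eef_pos: [0.538, 0.161, 0.1452]
tool_rot: [-0.0, 0.189, 0.982, -0.0]
contact_force: [0.8, 0.5, 2.7]
gripper_width: 0.004
```

Call:
carry_out(
  moves=[
    [[0,0,0],[0,0,0.05],0],
    [[0,0,0],[0,0,0.05],0],
  ],
)

```text
t: 6.55
eef_pos: [0.5384, 0.1612, 0.1451]
tool_rot: [0.0, 0.189, 0.982, 0.0]
contact_force: [0.4, 0.8, 5.4]
gripper_width: 0.003
```

Call:
carry_out(
  moves=[
    [[0,0,0],[0,0,0.05],0],
    [[0,0,0],[0,0,0.05],0],
  ],
)

```text
t: 6.8
eef_pos: [0.5386, 0.1613, 0.1451]
tool_rot: [0.001, 0.189, 0.982, 0.0]
contact_force: [-0.1, 1.2, 9.1]
gripper_width: 0.003
```

The middle one is sound and home: it ran at a steady ~3 N, then hit a stiff stop at the expected height. Next is the left unit (+y).

Call:
carry_out(
  moves=[
    [[0,0,0],[0,0,-2.5],0],
    [[0,0,0],[0,0,-4.5],0],
    [[0,0,0],[0.9,4.2,-4.5],0],
    [[0,0,0],[1.8,8.3,-4.0],0],
    [[0,0,0],[1.8,8.3,-3.2],0],
  ],
)

```text
t: 7.42
eef_pos: [0.551, 0.249, 0.1754]
tool_rot: [-0.001, 0.186, 0.983, 0.001]
contact_force: [-0.4, -0.3, -0.6]
gripper_width: 0.003
```

Call:
carry_out(
  moves=[
    [[0,0,0],[0,0,0.3],0],
    [[0,0,0],[0,0,0.6],0],
    [[0,0,0],[0,0,0.9],0],
    [[0,0,0],[0,0,1.2],0],
  ],
)

```text
t: 7.92
eef_pos: [0.5525, 0.2442, 0.1646]
tool_rot: [0.0, 0.189, 0.982, 0.0]
contact_force: [-1.0, -0.1, 2.2]
gripper_width: -0.003
```

Call:
carry_out(
  moves=[
    [[0,0,0],[0,0,0.2],0],
    [[0,0,0],[0,0,0.4],0],
    [[0,0,0],[0,0,0.6],0],
    [[0,0,0],[0,0,0.6],0],
  ],
)

```text
t: 8.43
eef_pos: [0.552, 0.2447, 0.1582]
tool_rot: [-0.0, 0.189, 0.982, -0.0]
contact_force: [-0.0, -0.1, 1.4]
gripper_width: 0.003
```

Call:
carry_out(
  moves=[
    [[0,0,0],[0,0,0.1],0],
    [[0,0,0],[0,0,0.2],0],
    [[0,0,0],[0,0,0.2],0],
  ],
)

```text
t: 8.8
eef_pos: [0.5525, 0.2449, 0.1568]
tool_rot: [0.0, 0.189, 0.982, 0.0]
contact_force: [-0.5, -0.8, 6.2]
gripper_width: -0.002
```

Call:
carry_out(
  moves=[
    [[0,0,0],[0,0,0.1],0],
    [[0,0,0],[0,0,0.15],0],
    [[0,0,0],[0,0,0.15],0],
  ],
)

```text
t: 9.18
eef_pos: [0.5529, 0.245, 0.1558]
tool_rot: [0.001, 0.189, 0.982, 0.001]
contact_force: [-0.0, -0.3, 8.7]
gripper_width: 0.0
```

The left unit (C) binds: 1.4, then 6.2, then 8.7 N over 3 mm, at about 19 mm in. I'll stop there and test the right one.

Call:
carry_out(
  moves=[
    [[0,0,0],[0,0,-2.0],0],
    [[0,0,0],[0,0,-4.0],0],
    [[0,0,0],[-1.2,-5.5,-4.0],0],
    [[0,0,0],[-2.4,-11.0,-4.0],0],
    [[0,0,0],[-3.6,-16.6,-3.5],0],
  ],
)

```text
t: 9.8
eef_pos: [0.5235, 0.076, 0.1897]
tool_rot: [0.0, 0.188, 0.982, 0.0]
contact_force: [1.0, -0.9, -0.6]
gripper_width: -0.001
```

Call:
carry_out(
  moves=[
    [[0,0,0],[0,0,1.0],0],
    [[0,0,0],[0,0,1.5],0],
    [[0,0,0],[0,0,1.8],0],
    [[0,0,0],[0,0,2.1],0],
    [[0,0,0],[0,0,2.4],0],
  ],
)

```text
t: 10.42
eef_pos: [0.5242, 0.0781, 0.1658]
tool_rot: [0.0, 0.188, 0.982, 0.0]
contact_force: [0.4, 0.3, 3.1]
gripper_width: -0.002
```

Call:
carry_out(
  moves=[
    [[0,0,0],[0,0,0.3],0],
    [[0,0,0],[0,0,0.6],0],
    [[0,0,0],[0,0,0.8],0],
    [[0,0,0],[0,0,0.8],0],
  ],
)

```text
t: 10.92
eef_pos: [0.5238, 0.0772, 0.1575]
tool_rot: [-0.0, 0.189, 0.982, -0.0]
contact_force: [-0.9, -0.5, 0.3]
gripper_width: -0.002
```

Call:
carry_out(
  moves=[
    [[0,0,0],[0,0,0.1],0],
    [[0,0,0],[0,0,0.2],0],
    [[0,0,0],[0,0,0.3],0],
  ],
)

```text
t: 11.3
eef_pos: [0.524, 0.0773, 0.1548]
tool_rot: [0.0, 0.189, 0.982, 0.0]
contact_force: [-0.9, 1.1, 2.4]
gripper_width: 0.002
```

Call:
carry_out(
  moves=[
    [[0,0,0],[0,0,0.1],0],
    [[0,0,0],[0,0,0.2],0],
    [[0,0,0],[0,0,0.3],0],
  ],
)

```text
t: 11.68
eef_pos: [0.524, 0.0773, 0.1518]
tool_rot: [0.0, 0.189, 0.982, 0.0]
contact_force: [-1.0, 0.4, 1.7]
gripper_width: -0.001
```

Call:
carry_out(
  moves=[
    [[0,0,0],[0,0,0.15],0],
    [[0,0,0],[0,0,0.3],0],
    [[0,0,0],[0,0,0.45],0],
    [[0,0,0],[0,0,0.55],0],
  ],
)

```text
t: 12.18
eef_pos: [0.5239, 0.0773, 0.1462]
tool_rot: [-0.0, 0.189, 0.982, -0.0]
contact_force: [-0.2, 0.9, 4.1]
gripper_width: 0.001
```

Call:
carry_out(
  moves=[
    [[0,0,0],[0,0,0.1],0],
    [[0,0,0],[0,0,0.1],0],
  ],
)

```text
t: 12.42
eef_pos: [0.5239, 0.0772, 0.1452]
tool_rot: [-0.0, 0.189, 0.982, -0.0]
contact_force: [-1.5, 0.7, 1.3]
gripper_width: 0.001
```

Call:
carry_out(
  moves=[
    [[0,0,0],[0,0,0.05],0],
    [[0,0,0],[0,0,0.05],0],
  ],
)

```text
t: 12.68
eef_pos: [0.5242, 0.0773, 0.1451]
tool_rot: [0.0, 0.189, 0.982, 0.0]
contact_force: [0.1, -0.2, 5.6]
gripper_width: -0.001
```

Call:
carry_out(
  moves=[
    [[0,0,0],[0,0,0.05],0],
    [[0,0,0],[0,0,0.05],0],
  ],
)

```text
t: 12.92
eef_pos: [0.5246, 0.0774, 0.1451]
tool_rot: [0.001, 0.189, 0.982, 0.0]
contact_force: [-1.6, 0.6, 8.7]
gripper_width: 0.0
```

Call:
carry_out(
  moves=[
    [[0,0,0],[0,0,-3.0],0],
    [[0,0,0],[0,0,-6.0],2],
    [[0,0,0],[1.8,8.3,-11.0],5],
    [[0,0,0],[1.8,8.3,-11.0],5.5],
    [[0,0,0],[1.8,8.3,-11.0],5.5],
  ],
)

```text
t: 13.55
eef_pos: [0.5386, 0.1643, 0.2554]
tool_rot: [0.001, 0.186, 0.982, 0.001]
contact_force: [-0.7, -0.2, -0.4]
gripper_width: 0.64
```

```bash
python3 look.py w2.png
```

```text
13.55 [0.5386 0.1643 0.2554] [-0.6707 -0.2216 -0.412 ] [0.001  0.1865 0.9825 0.0012] [0.4636 0.1929 0.381 ] [ 0.8166 -0.1288 -0.0893  0.5556]
cap1 0.79 [318.9 236.3] 960 302 336 219 253 [0.528  0.1629 0.155 ]
cap1 0.78 [169.4 118.1] 1154 151 187 99 137 [0.4201 0.1039 0.155 ]
cap1 0.75 [210.1 259.1] 842 194 227 243 275 [0.5158 0.0888 0.155 ]
cap1 0.66 [361.3 370.5] 763 345 378 356 384 [0.6388 0.1529 0.155 ]
cap1 0.63 [273.1 411.5] 144 262 287 407 420 [0.6548 0.0706 0.155 ]
cap1 0.57 [437.9 218.2] 1053 420 456 200 236 [0.5448 0.2391 0.155 ]
cap1 0.17 [319.9 225.2] 2200 297 341 192 255 [0.5214 0.1663 0.155 ]
unit1 0.95 [284.  368.5] 2424 263 302 324 419 [0.666  0.0679 0.08  ]
unit1 0.92 [319.8 225. ] 2193 297 341 193 254 [0.5404 0.1574 0.08  ]
unit1 0.83 [356.1 332.8] 3131 337 377 280 384 [0.6515 0.15   0.08  ]
unit1 0.82 [221.5 244.8] 2372 193 250 213 275 [0.5251 0.0705 0.08  ]
unit1 0.79 [193.9 118.1] 3006 151 239 97 139 [0.4157 0.0946 0.08  ]
unit1 0.67 [424.4 206.4] 2508 393 455 176 236 [0.5575 0.2462 0.08  ]
tray 0.81 [ 93.9 325.7] 8156 34 157 262 384 [ 0.5737 -0.1883  0.01  ]
tray 0.48 [424.7 206.4] 2472 393 455 176 236 [0.5794 0.2588 0.01  ]
block 0.93 [322.1 201.4] 15364 185 453 144 270 [0.5281 0.1641 0.05  ]
```

View pics/w2.png

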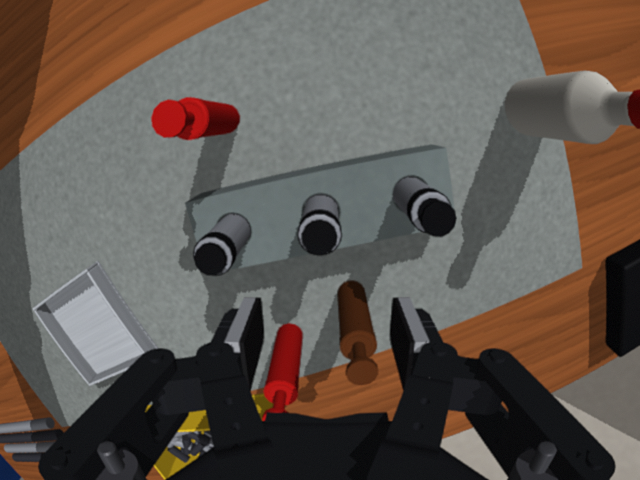

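The view shows A and B with caps home (210,259) and (319,236), and C part way in at (438,218). The tray is clear at (94,326). Now I'll grasp C by its barrel.

Call:
carry_out(
  moves=[
    [[0,0,0],[0.9,4.2,0],5.5],
    [[0,0,0],[1.8,8.3,2.0],5.5],
    [[0,0,0],[1.8,8.3,5.0],5.5],
    [[0,0,0],[1.8,8.3,7.0],5.5],
    [[0,0,0],[1.8,8.3,7.0],5.5],
  ],
)

```text
t: 14.42
eef_pos: [0.5509, 0.2431, 0.1822]
tool_rot: [-0.002, 0.189, 0.982, -0.002]
contact_force: [-0.2, 0.2, -0.1]
gripper_width: 0.642
```

Call:
carry_out(
  moves=[
    [[0,0,0],[0,0,2.0],5.5],
    [[0,0,0],[0,0,4.0],5.5],
    [[0,0,0],[0,0,6.0],5.5],
    [[0,0,0],[0,0,7.8],5.5],
    [[0,0,0],[0,0,7.8],5.5],
  ],
)

```text
t: 15.05
eef_pos: [0.5516, 0.2441, 0.1055]
tool_rot: [-0.001, 0.189, 0.982, -0.001]
contact_force: [-0.7, -0.1, 0.3]
gripper_width: 0.643
```

Call:
carry_out(
  moves=[
    [[0,0,0],[0,0,0],4.0],
    [[0,0,0],[0,0,0],3.4],
    [[0,0,0],[0,0,0],2.5],
    [[0,0,0],[0,0,0],2.5],
    [[0,0,0],[0,0,0],2.5],
  ],
  newtons=50,
)

```text
t: 15.68
eef_pos: [0.5526, 0.2445, 0.1074]
tool_rot: [0.001, 0.189, 0.982, 0.0]
contact_force: [-1.7, -2.8, 6.0]
gripper_width: 0.361
```

```bash
python3 look.py w3.png
```

```text
15.675 [0.5526 0.2445 0.1074] [-1.6916 -2.7891  6.0149] [0.0005 0.189  0.982  0.0002] [0.4779 0.2736 0.233 ] [ 0.8179 -0.1293 -0.0879  0.5537]
cap1 0.97 [328.1 380.6] 4239 289 367 346 414 [0.538  0.2501 0.155 ]
cap1 0.91 [119.3 373.6] 1445 98 147 354 398 [0.5175 0.1907 0.155 ]
cap1 0.74 [ 15.  383.4] 1036 0 33 361 404 [0.5106 0.1318 0.155 ]
unit1 0.97 [ 46.8 349.7] 5989 0 100 295 404 [0.5259 0.062  0.08  ]
unit1 0.84 [153.  333.6] 7047 98 209 275 398 [0.5381 0.1515 0.08  ]
unit1 0.84 [ 41.3 161.8] 4372 0 91 133 199 [0.4309 0.1359 0.08  ]
unit1 0.66 [279.2 397. ] 66 277 281 390 405 [0.5976 0.1982 0.08  ]
unit1 0.61 [189.6 454.4] 651 165 209 431 477 [0.629  0.1155 0.08  ]
unit1 0.57 [578.3 114.6] 14750 498 639 49 187 [0.5102 0.3897 0.08  ]
unit1 0.53 [ 65.4 476.5] 69 59 71 473 479 [ 0.6457 -0.0494  0.08  ]
tray 0.89 [ 24.6 421.6] 2272 0 59 347 447 [ 0.6233 -0.1763  0.01  ]
block 0.83 [226.7 262. ] 30501 24 405 179 365 [0.5245 0.1969 0.05  ]
block 0.48 [327.3 379.3] 4475 287 368 340 415 [0.6178 0.2184 0.05  ]
```

View pics/w3.png

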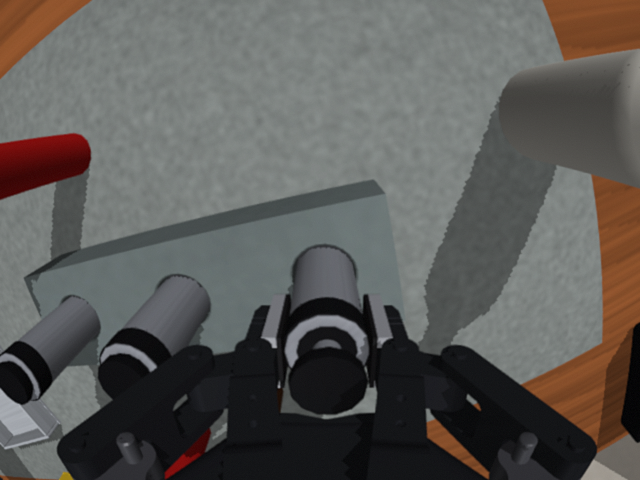

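The barrel is gripped just below the cap (cap at (328,381), between the jaws). Lifting straight up.

Call:
carry_out(
  moves=[
    [[0,0,0],[0,0,-1.5],2.5],
    [[0,0,0],[0,0,-4.5],2.5],
    [[0,0,0],[0,0,-8.5],2.5],
    [[0,0,0],[0,0,-13.0],2.5],
    [[0,0,0],[0,0,-16.5],2.5],
  ],
)

```text
t: 16.55
eef_pos: [0.552, 0.245, 0.2739]
tool_rot: [0.0, 0.189, 0.982, 0.001]
contact_force: [1.1, 0.0, -3.8]
gripper_width: 0.36
```

Call:
carry_out(
  moves=[
    [[0,0,0],[-1.3,-2.8,0],2.5],
    [[0,0,0],[-3.2,-7.0,0],2.5],
    [[0,0,0],[-5.1,-11.2,0],2.5],
    [[0,0,0],[-7.0,-15.4,0],2.5],
    [[0,0,0],[-9.0,-19.6,0],2.5],
  ],
)

```text
t: 17.18
eef_pos: [0.5625, 0.0282, 0.2719]
tool_rot: [0.0, 0.189, 0.982, 0.0]
contact_force: [1.1, -0.2, -3.5]
gripper_width: 0.361
```

Call:
carry_out(
  moves=[
    [[0,0,0],[-2.0,-4.2,0],2.5],
    [[0,0,0],[-4.0,-8.4,0],2.5],
    [[0,0,0],[-6.0,-12.6,0],2.5],
    [[0,0,0],[-8.0,-17.0,0],2.5],
    [[0,0,0],[-9.1,-19.7,0],2.5],
  ],
)

```text
t: 17.8
eef_pos: [0.5737, -0.1902, 0.2719]
tool_rot: [0.0, 0.19, 0.982, -0.0]
contact_force: [0.2, 1.0, -3.4]
gripper_width: 0.363
```

Call:
carry_out(
  moves=[
    [[0,0,0],[0,0,1.0],2.5],
    [[0,0,0],[0,0,4.0],2.5],
    [[0,0,0],[0,0,7.0],2.5],
    [[0,0,0],[0,0,8.0],2.5],
    [[0,0,0],[0,0,8.0],2.5],
  ],
)

```text
t: 18.42
eef_pos: [0.5744, -0.1865, 0.1911]
tool_rot: [-0.001, 0.188, 0.982, 0.0]
contact_force: [-0.2, 0.4, -2.9]
gripper_width: 0.359
```

```bash
python3 look.py w4.png
python3 - <<'E'
from h import *
ci=bot.camera_info('scene');im=bot.read_camera('scene')
w=cv2.imread('pics/w4.png'); save('s4.png',im)
s=cv2.resize(im[170:340,200:480][:,:,::-1],(800,486),interpolation=2)
cv2.imwrite('pics/s4c.png',s)
E
```

```text
18.425 [ 0.5744 -0.1865  0.1911] [-0.1928  0.4104 -2.9325] [-0.0005  0.1883  0.9821  0.0002] [ 0.4999 -0.1575  0.3169] [ 0.8177 -0.1285 -0.0873  0.5543]
cap1 0.69 [327.6 380.6] 4169 289 367 347 415 [ 0.6242 -0.2063  0.155 ]
unit1 0.81 [326.1 328.1] 12332 284 369 228 415 [ 0.6342 -0.2113  0.08  ]
unit1 0.77 [608.8 232.5] 2322 572 639 204 267 [0.6516 0.0347 0.08  ]
unit1 0.63 [610.5  67.4] 2442 577 639 43 89 [0.5218 0.0699 0.08  ]
unit1 0.57 [633.4 172.5] 334 626 639 159 187 [0.6104 0.0725 0.08  ]
tray 0.83 [322.8 207.5] 23144 207 432 109 297 [ 0.5637 -0.1862  0.01  ]
block 0.6 [573.5  71.4] 7037 522 639 26 116 [0.5197 0.0527 0.05  ]
```

View pics/w4.png

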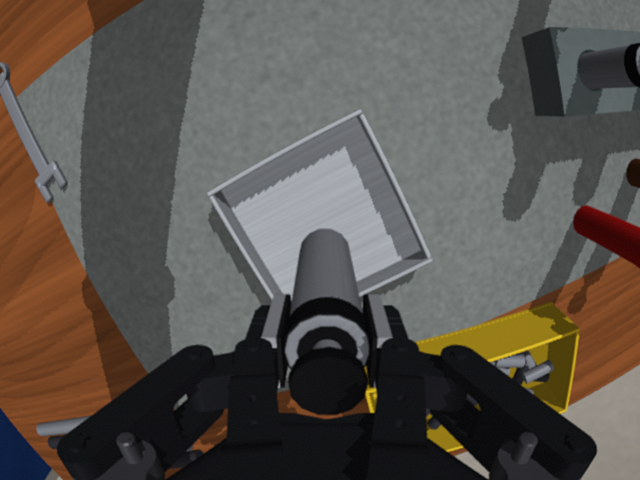

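View pics/s4c.png

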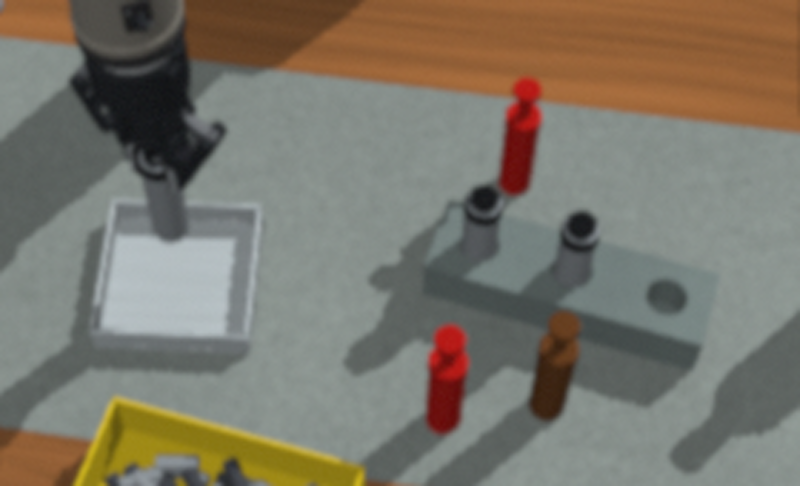

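Run:
```python
from h import *
np.set_printoptions(precision=4,suppress=True)
ci=bot.camera_info('wrist');print(bot.get_obs()['eef_pos'])
P=[atz(ray(ci,p,True),.03) for p in((208,194),(361,111),(430,262))]
print(P,(P[0]+P[2])/2)
for z in(.03,.01): print('foot front edge',z,atz(ray(ci,(325,229),True),.094))
cs=bot.camera_info('scene')
P=[atz(ray(cs,(200+x*.35,170+y*.35)),.03) for x,y in((112,202),(262,203),(248,345),(92,338))]
print('scene rim corners',P,sum(P)/4)
```

```text
[ 0.575  -0.1874  0.1923]
[array([ 0.5148, -0.2677,  0.03  ]), array([ 0.5009, -0.1301,  0.03  ]), array([ 0.6383, -0.1181,  0.03  ])] [ 0.5765 -0.1929  0.03  ]
foot front edge 0.03 [ 0.5607 -0.1833  0.094 ]
foot front edge 0.01 [ 0.5607 -0.1833  0.094 ]
scene rim corners [array([ 0.5185, -0.2623,  0.03  ]), array([ 0.4989, -0.1249,  0.03  ]), array([ 0.6458, -0.1092,  0.03  ]), array([ 0.6594, -0.2454,  0.03  ])] [ 0.5806 -0.1854  0.03  ]
```

The tray centre is about (0.577, -0.190), within 4 mm of the tool, and the unit hangs upright over an empty tray. The scene view confirms A and B are home in the block. Lowering.

Call:
carry_out(
  moves=[
    [[0,0,0],[0,0,3.0],2.5],
    [[0,0,0],[0,0,6.0],2.5],
    [[0,0,0],[0,0,7.8],2.5],
    [[0,0,0],[0,0,8.4],2.5],
    [[0,0,0],[0,0,8.4],2.5],
  ],
)

```text
t: 19.35
eef_pos: [0.5748, -0.1875, 0.1077]
tool_rot: [0.0, 0.189, 0.982, -0.0]
contact_force: [-0.6, -0.5, -2.2]
gripper_width: 0.363
```

Call:
carry_out(
  moves=[
    [[0,0,0],[0,0,0.2],2.5],
    [[0,0,0],[0,0,0.4],2.5],
    [[0,0,0],[0,0,0.4],2.5],
  ],
)

```text
t: 19.73
eef_pos: [0.5745, -0.1873, 0.1035]
tool_rot: [0.0, 0.189, 0.982, 0.0]
contact_force: [0.1, -0.2, -2.8]
gripper_width: 0.361
```

Call:
carry_out(
  moves=[
    [[0,0,0],[0,0,0.1],2.5],
    [[0,0,0],[0,0,0.15],2.5],
    [[0,0,0],[0,0,0.15],2.5],
  ],
)

```text
t: 20.1
eef_pos: [0.5745, -0.1873, 0.1017]
tool_rot: [-0.0, 0.189, 0.982, 0.0]
contact_force: [-0.3, -1.0, -3.5]
gripper_width: 0.364
```

Call:
carry_out(
  moves=[
    [[0,0,0],[0,0,0.05],2.5],
    [[0,0,0],[0,0,0.1],2.5],
    [[0,0,0],[0,0,0.1],2.5],
  ],
)

```text
t: 20.48
eef_pos: [0.5748, -0.1876, 0.1014]
tool_rot: [0.0, 0.189, 0.982, 0.0]
contact_force: [-0.6, 0.1, 4.3]
gripper_width: 0.357
```

The foot is on the tray floor (4.3 N up, at the predicted height). Releasing and withdrawing.

Call:
carry_out(
  moves=[
    [[0,0,0],[0,0,0],3.6],
    [[0,0,0],[0,0,0],4.2],
    [[0,0,0],[0,0,0],5.0],
    [[0,0,0],[0,0,0],5.5],
    [[0,0,0],[0,0,0],5.5],
  ],
)

```text
t: 21.1
eef_pos: [0.5745, -0.1873, 0.1007]
tool_rot: [-0.0, 0.189, 0.982, 0.0]
contact_force: [0.6, -0.4, -0.6]
gripper_width: 0.645
```

Call:
carry_out(
  moves=[
    [[0,0,0],[0,0,-1.5],5.5],
    [[0,0,0],[0,0,-4.0],5.5],
    [[0,0,0],[0,0,-8.0],5.5],
    [[0,0,0],[0,0,-13.0],5.5],
    [[0,0,0],[0,0,-17.0],5.5],
  ],
)

```text
t: 21.72
eef_pos: [0.5747, -0.1877, 0.2741]
tool_rot: [0.001, 0.189, 0.982, -0.0]
contact_force: [0.3, 0.1, -0.1]
gripper_width: 0.644
```

Call:
carry_out(
  moves=[
    [[0,0,0],[5.0,0,0],5.5],
    [[0,0,0],[10.0,0,0],5.5],
    [[0,0,0],[10.0,0,0],5.5],
    [[0,0,0],[10.0,0,0],5.5],
  ],
)

```text
t: 22.22
eef_pos: [0.4823, -0.1504, 0.272]
tool_rot: [0.001, 0.189, 0.982, 0.0]
contact_force: [0.4, -0.8, 0.3]
gripper_width: 0.648
```

```bash
python3 look.py w5.png
python3 - <<'E'
from h import *
np.set_printoptions(precision=4,suppress=True)
im=bot.read_camera('scene')
cv2.imwrite('pics/s5c.png',cv2.resize(im[170:340,200:480][:,:,::-1],(800,486),interpolation=2))
cs=bot.camera_info('scene')
print('expected unit axis px (foot .004, cap .133):',proj(cs,(.5748,-.1876,.004)),proj(cs,(.5748,-.1876,.133)))
for l in('unit1','cap1','parts_bin','spray_bottle','wrench'):
    for s in bot.silhouettes(l,'scene'):
        ys,xs=np.where(s['region']);print(l,round(s['score'],2),xs.mean(),ys.mean(),np.array(s['location']).round(0))
E
```

```text
22.225 [ 0.4823 -0.1504  0.272 ] [ 0.3838 -0.8231  0.313 ] [0.0012 0.1887 0.982  0.0002] [ 0.4074 -0.1213  0.3975] [ 0.8177 -0.1298 -0.0884  0.5537]
cap1 0.7 [324.2 343.9] 667 309 339 330 357 [ 0.559  -0.1835  0.155 ]
cap1 0.7 [589.3  55.5] 630 577 602 41 70 [0.4178 0.0909 0.155 ]
cap1 0.64 [582.4 180.8] 560 571 594 166 195 [0.5099 0.0532 0.155 ]
cap1 0.63 [596.4 331.2] 352 586 606 320 342 [0.6624 0.056  0.155 ]
unit1 0.96 [324.2 315. ] 2631 306 343 270 358 [ 0.5741 -0.19    0.08  ]
unit1 0.9 [615.1 163. ] 1507 587 639 146 184 [0.5376 0.1589 0.08  ]
unit1 0.87 [563.8 301.7] 2390 524 607 266 342 [0.6711 0.0623 0.08  ]
unit1 0.72 [561.3 174.4] 2044 528 594 153 197 [0.5264 0.0814 0.08  ]
unit1 0.63 [551.1  63. ] 3040 500 602 41 84 [0.4188 0.1035 0.08  ]
unit1 0.62 [608.9 249.2] 1819 574 639 224 277 [0.6328 0.1345 0.08  ]
tray 0.95 [321.4 278.3] 12536 238 397 204 361 [ 0.5651 -0.1901  0.01  ]
tray 0.45 [561.1 174.6] 2131 527 595 152 198 [0.5527 0.1258 0.01  ]
block 0.6 [553.  156.8] 7186 486 639 118 209 [0.5156 0.0944 0.05  ]
expected unit axis px (foot .004, cap .133): [263.3026 267.5386] [257.4662 240.591 ]
unit1 0.77 401.40356083086056 256.61721068249255 [399. 255.]
unit1 0.7 368.3074433656958 247.84466019417476 [367. 248.]
unit1 0.68 260.8530066815145 254.3184855233853 [262. 253.]
unit1 0.63 393.7378640776699 298.3932038834951 [392. 296.]
cap1 0.68 357.43283582089555 288.65671641791045 [358. 286.]
cap1 0.52 384.3333333333333 201.38095238095238 [385. 200.]
cap1 0.4 397.1224489795918 284.2244897959184 [398. 283.]
parts_bin 0.66 275.0987809250627 348.73395482251703 [273. 350.]
parts_bin 0.64 262.64978902953584 268.90210970464136 [270. 273.]
spray_bottle 0.75 505.1869300911854 264.92629179331306 [505. 264.]
wrench 0.79 191.67796610169492 192.545197740113 [191. 191.]
```

View pics/s5c.png

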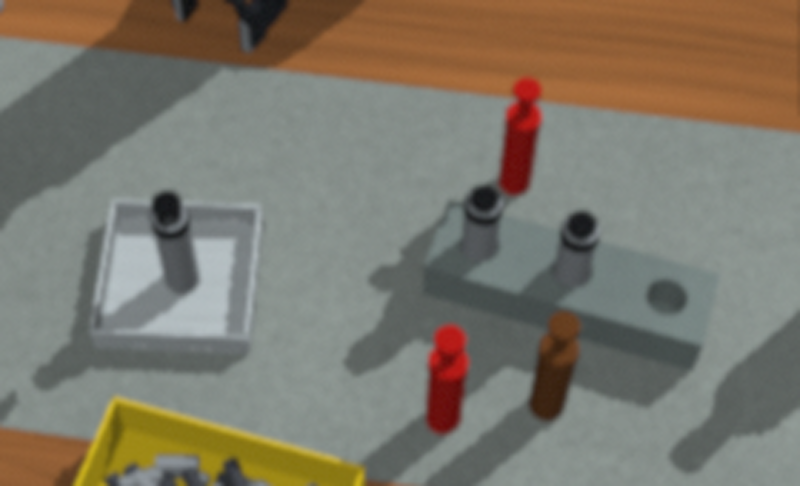

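View pics/w5.png

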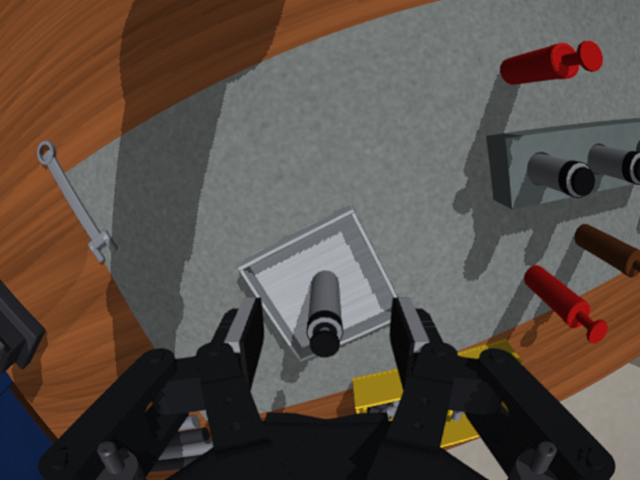

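The unit stands upright in the middle of the tray. Its cap is at scene pixel (258,242), against (257,241) predicted for an upright unit, and the bystanders haven't moved.

```bash
python3 -c "
from station import bot
print(bot.hand_in())"
```

```text
the job is handed in; nothing more can be done
None
```

I tested all three dispensers, put the binding one in the reject tray and handed the job in after about 22 s of robot time. `hand_in` reports no verdict.

- **Sound units:** the middle and right (−y) dispensers slid at about 1–4 N. They met a stiff stop at the expected home height, and I stopped at about 9 N. Both remain in the block with plungers home.
- **Binding unit:** the resistance of the left (+y) dispenser climbed from 1.4 to 8.7 N, and I stopped with the plunger about 19 mm in. I lifted it by the barrel and stood it near the middle of the tray. It touched the tray floor at the predicted height.
- **Last checks:** the scene and wrist pictures show the unit upright in the tray, with its cap within about 2 pixels of where an upright one should be. The other two are home in the block and the gripper is clear of everything. The bin and bottle appear within a pixel or two of where they started. The wrench network's point shifted a few pixels, but its picture looks the same and the arm never went near it.
- **Disagreements:** the camera estimates of cap and tray positions differed by 2–8 mm between views, well inside the tolerances. The force readings carried about 1 N of noise. The detection networks also reported the red and brown look-alikes, which I left alone.

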